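# Close the tattoo station's sharps box

## Task

The small white sharps box on the tattoo workstation is full: close it for disposal. With a fingertip, push its raised flap over and press it down flat on the box top, then, still holding it down, push it along by its raised rib until it is fully home with its free edge tucked beneath the retaining lip, so that it stays shut by itself. Push gently and never take the flap between the fingers; leave everything else on the table where it stands.

Things in the scene. Friction and masses are not known exactly. Their poses are not given: they have to be found in the camera images.
- sharps_box: White plastic box fixed to the table, 132 mm (x) by 116 mm (y), top deck 86 mm high. Origin: centre of its underside. Its x points from the flap's hinge to the retaining lip (the way the flap folds), y along the hinge. Hinge axis at x = -56 mm (slide at 0), z = 89 mm. Hinge cheeks at x -67 to -31, y +-52 to 57 mm, 98 mm high. Seen from the robot the hinge is on the box's left, the lip on its right.
- flap (a joint): Angle of the flap about its hinge (rad): 0 = flat on the box top, 1.57 = upright, limit 2.0 (leaning back, away from the lip). Starts raised, 1.35 to 1.85, and stays where it is when raised, but has a weak spring (under 0.1 N m): let go when flat and not tucked, it springs up to roughly 0.6.
- flap_slide (a joint): Travel of the flap with its hinge pin in slots, along the box's +x towards the lip (m): 0 at the start (flat flap's edge then 4 mm short of the lip), 0.015 = fully home (edge 11 mm beneath the lip, against a stop). Friction about 4 N, stays where left. Slid forward while raised, the flap lands on top of the lip and must be slid back.
- flap_mid (a point): Middle of the flap, halfway through its thickness, 45 mm from the hinge axis. The flap is a white plate 96 mm wide, 4 mm thick, free edge 90 mm from the hinge axis. Axes turn with the flap: x from hinge to free edge, y along the hinge, z out of the outer face (up when flat; away from the lip when upright).
- flap_rib (a point): Middle of the hinge-side face of the push rib on the flap's outer face: 60 mm from the hinge axis, 6 mm above the flap's mid-plane. The rib is 80 mm long along the hinge, 6 mm thick (60 to 66 mm from the axis) and 8 mm high. A fingertip on its hinge side can press the flap down and push the rib towards the lip. Axes as flap_mid.
- flap_edge (a point): Middle of the flap's free edge, 90 mm from the hinge axis, mid-thickness.
- lip (a point): Middle of the lip's lower edge facing the hinge: box x = 38 mm, z = 94.5 mm. The lip is a strip across the box, x 38 to 60, y +-52, z 94.5 to 99.5 mm, on a riser at x 52 to 60 mm: the slot below it is open towards the hinge.
- ink_bottle: Bystander, loose: black bottle, 32 mm wide, 85 mm tall, beside the box on its +y side. Origin under its centre.
- ointment_jar: Bystander, loose: amber jar, 60 mm wide, 42 mm tall, beyond the lip end of the box. Origin under its centre.
- dish: Bystander, loose: steel dish, 72 mm wide, 30 mm tall, beside the box on its -y side. Origin under its centre.
- tape_roll: Bystander, loose: roll of paper tape lying flat, 60 mm wide, 22 mm tall, behind the hinge end of the box. Origin under its centre.
- pen_rest: Bystander, loose: dark tattoo pen lying on a rubber rest, 125 mm long, 50 mm tall, on the left of the table. Origin under the rest.
- pump_bottle: Bystander, loose: clear pump bottle, 64 mm wide, 183 mm tall, on the right of the table. Origin under its centre.
- pigment_bottle: Bystander, loose: grey bottle, 40 mm wide, 120 mm tall, on the right of the table. Origin under its centre.
Mind the look-alikes: they are no part of the job. What is shaped like the sharps_box but blue or brown is not meant.

How it is judged:
At the end, for the whole second after the job is handed in: The flap lies flat (within 0.08 rad, 5 degrees) and at rest, slid at least 11 of its 15 mm towards the lip so that its edge is beneath the lip and held there (value of joint flap below 0.08 rad and value of joint flap_slide above 0.011 m and velocity of joint flap between -0.05 and 0.05 rad/s); the robot touches nothing.
It fails at once if a bystander is lifted, carried or pushed more than 25 mm (distance of any of ink_bottle, ointment_jar, dish, tape_roll, pen_rest, pump_bottle, pigment_bottle from where it was at the start of the episode above 0.025 m).
It fails at once if a bystander is knocked over (angle between any of ink_bottle, ointment_jar, dish, tape_roll, pen_rest, pump_bottle, pigment_bottle's own z axis and vertical above 0.6 rad).
It fails at once if the flap is taken between the fingers (the grasp point lies within the flap's thickness while they touch it) (z of the grasp point in the frame of flap_mid between -0.004 and 0.004 m and x of the grasp point in the frame of flap_mid between -0.045 and 0.05 m and y of the grasp point in the frame of flap_mid between -0.055 and 0.055 m and contact force between the fingers and sharps_box above 0.5 N).
It fails at once if the box or its flap is pushed roughly (more than 40 N) (contact force between the fingers and sharps_box above 40 N).
It also fails if it takes over 38 s, if anything falls off the work surface, if the arm or the gripper's body presses on something with over 40 N, if the wrist force passes 120 N, or if a joint passes its speed limit or range.

## Robot

A 6-joint arm with a two-finger parallel gripper is mounted at the origin on the work surface. World frame = base frame: x ahead of the robot, y to its left, z up, the work surface at z = 0. Lengths are in m, angles in rad, forces in N, time in s.
With the tool pointing down it reaches from about 0.35 to 0.775 m from the base axis. Payload 5.5 kg.
Tool frame: the origin (TCP) lies between the finger pads; the fingertips stand 19 mm ahead of it and the grasp point (between the pads) is the TCP (env.tcp_to_tips is the distance from the TCP to the fingertips, in m); z points along the fingers, y is the direction in which the jaws open and shut (so a half turn about z gives the same grasp; the last joint's range is limited). The gripper opens to 85 mm and grips with 20 to 120 N. Pads are 22 mm wide; open, the fingers measure 114 mm over their backs; the gripper's body (76 mm by 85 mm) begins 54 mm behind the grasp point. The pads swing forward as they close: fully open they stand 13 mm farther back than shut.
Start: joints at [-1.395, 0.313, 0.046, 1.304, 0, 1.431], TCP at [0.179, -0.547, 0.25] pointing down, gripper open.
Joint ranges: [-2.76, 2.76], [-0.86, 1.69], [-1.03, 1.26], [-2.2, 2.34], [-1.47, 1.5], [-3.14, 3.14]. Speed limits (rad/s): [2.57, 2.57, 3.14, 3.14, 3.14, 3.14].

## Interface

Orientations are given as a unit quaternion [w, x, y, z].
In Python, from workcell import env, eyes, job gives the robot as it stands. The module is installed in compiled form; this text tells all that it offers.
- The arm moves only by the tool move_arm, never from a script. Its argument "commands" is a list of rows, each a list of 3 entries, a list of its own where there are three numbers: the shift along the world's x, y, z as a fraction of full scale, then the turn, a rotation vector about the world's x, y, z as a fraction of full scale, then the gripper command: -1 is shut, 1 is fully open, values between are in proportion. In form: [[[x, y, z], [wx, wy, wz], gripper], ...]. A call has 1 to 5 rows; each row shifts and turns the commanded pose from where the row before left it; what a row does not reach is not made up. Full scale, the value 1, is 0.04 m for a shift and 8 degrees for a turn. A row lasts 1/10 s, in which the tool goes at most 50 mm and 8.59 degrees, less where a joint would pass 70% of its speed; a pose out of reach is approached as far as the arm can. A call with a number of a shift or a turn outside -1 to 1 is refused whole. A call with a gripper value outside its range is refused whole. The fingers move at their own pace and stop on an object; "newtons" is the grip in N (left out, the last holds). Time passes only in rows, so rows that do not move let the fingers close. It gives the time, the measured TCP pose, the force and the opening at its end, in the units of the state.
- env.get_state(): the state, without advancing time (a new reading comes with each control period).
- eyes.read_camera(name): name is "scene" or "top" or "wrist"; returns a dict with "frame" (480x640x3 uint8, red, green, blue), "mtx" (3x3 intrinsics, pixels), "camera_from_world" (4x4, takes a point from world to camera coordinates); the wrist camera has in their place "mount" (4x4, takes a point from camera to tool coordinates, whose origin is the TCP and whose axes are the flange's). Camera axes: x right, y down, z forward; pixel columns grow to the right and rows downward; lengths in m; the calibration is good to about 2 mm. A picture is of the moment at which its call begins: read the wrist's pose just before it. There is no depth.
- job.hand_in(): hands the job in, once; it reports no verdict.
The state is a dict: "clock": time; "joint_pos": joint angles; "qvel": joint speeds; "tau": joint torques, N m; "tcp_pos": TCP position; "orientation": TCP orientation; "wrist_force": force on the tool from outside, world axes, zero at the start; "ft_torque": the same for the moment, N m; "finger_gap": finger opening in m.
Only numpy, scipy, OpenCV 4.12 (cv2) and the standard library are available. Lean on these libraries where they do the work, as an engineer would, in place of code of your own. Each camera call takes 0.05 s, during which the arm holds its last target.

## Working session

There is one attempt and no reset: what is moved stays moved. The work goes in short steps, Python scripts to look and compute and a tool call to move; the robot and the scene stay as the last step left them, time stands still between calls to the robot, and variables do not carry over. Pictures are saved under pics/ and viewed, and the job is handed in when it is done.

Besides the shell and the picture viewer there is one more tool, called after ">>>" as name([rows], argument=value, ...), one row to a line, values as JSON. move_arm: Moves the arm, as the interface text tells. Its arguments: {"type":"object","properties":{"commands":{"type":"array","items":{"type":"array"}},"newtons":{"type":"number"}},"required":["commands"]}

```bash
mkdir -p pics
python3 - <<'E'
from workcell import env, eyes, job
import cv2,numpy as np
print(env.get_state())
for n in ("scene","top"):
    d=eyes.read_camera(n); cv2.imwrite(f"pics/{n}0.png",d["frame"][:,:,::-1]); print(n,d["mtx"],d["camera_from_world"])
    np.savez(f"{n}0.npz",**d)
E
```

```text
{'clock': 0.0, 'joint_pos': array([-1.39458780e+00,  3.13987886e-01,  4.49754977e-02,  1.30356066e+00,
       -8.95538747e-06,  1.43115236e+00]), 'qvel': array([ 0.00043285, -0.00074414,  0.00141264,  0.00249826, -0.00082561,
       -0.00130071]), 'tau': array([-7.74667878e-04, -4.80622745e+01,  2.98536730e+01,  1.93454186e-02,
       -1.03944556e-04,  6.17534504e-07]), 'tcp_pos': array([ 0.17849301, -0.54610771,  0.24941451]), 'orientation': array([-8.88132297e-04,  9.87555157e-01,  1.57270542e-01, -2.07173323e-05]), 'wrist_force': array([ 0.04412929, -0.14569369, -0.54069623]), 'ft_torque': array([-0.03513073,  0.01225682, -0.00493048]), 'finger_gap': 0.08525408993633969}
scene [[512.4704956    0.         316.45599192]
 [  0.         512.4704956  241.24409409]
 [  0.           0.           1.        ]] [[ 0.36221874  0.93208801 -0.00308706 -0.19100217]
 [ 0.65026005 -0.25506767 -0.71561327 -0.29889183]
 [-0.66780195  0.25720115 -0.69848989  1.5193691 ]
 [ 0.          0.          0.          1.        ]]
top [[441.3913321    0.         322.01001086]
 [  0.         441.3913321  240.16805635]
 [  0.           0.           1.        ]] [[-2.57117554e-02 -9.99664708e-01 -3.06231720e-03  2.57255820e-02]
 [-9.93292976e-01  2.58930746e-02 -1.12688124e-01  5.51867432e-01]
 [ 1.12729633e-01  1.44368688e-04 -9.93625689e-01  9.75357441e-01]
 [ 0.00000000e+00  0.00000000e+00  0.00000000e+00  1.00000000e+00]]
```

View pics/scene0.png

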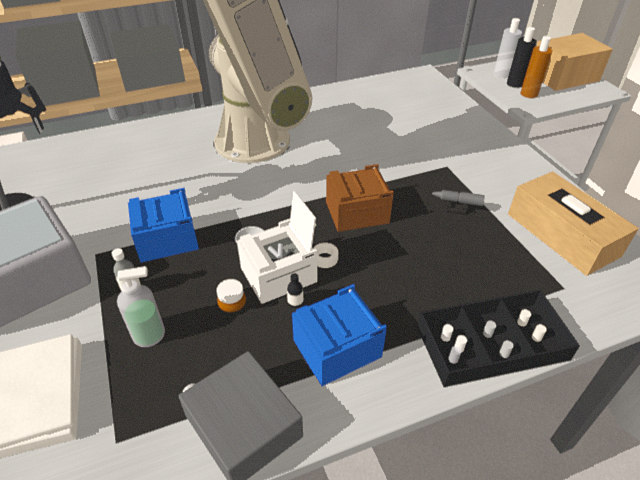

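View pics/top0.png

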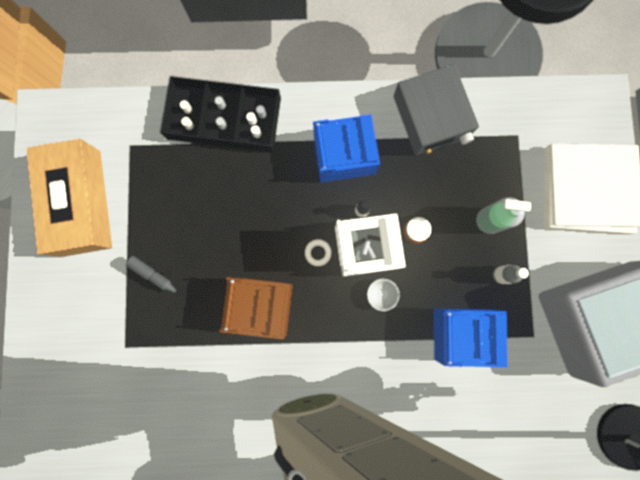

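Run:
```python
import cv2,numpy as np
a=cv2.imread("pics/top0.png")[190:320,300:450]; b=cv2.imread("pics/scene0.png")[180:320,210:350]
a=cv2.resize(a,(400*150//130,400),interpolation=cv2.INTER_CUBIC)
b=cv2.resize(b,(400,400),interpolation=cv2.INTER_CUBIC)
b=cv2.resize(b,(338,400)) if 0 else b[:, :338+60]
cv2.imwrite("pics/crop0.png",cv2.resize(np.hstack([a,b]),None,fx=.93,fy=.93))
```

```text
(no output)
```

View pics/crop0.png

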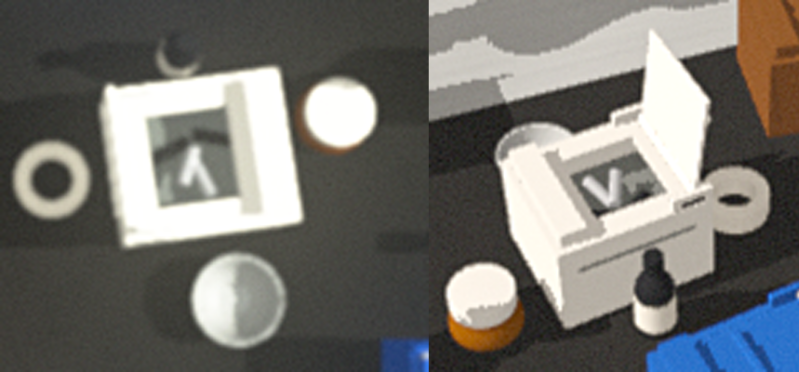

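```bash
cat > h.py <<'E'
import cv2,numpy as np
def ray(d,uv,z):
    K=d["mtx"];T=d["camera_from_world"];R=T[:3,:3];t=T[:3,3]
    c=-R.T@t; v=R.T@np.linalg.inv(K)@np.array([uv[0],uv[1],1.]); return c+v*(z-c[2])/v[2]
def proj(d,p):
    T=d["camera_from_world"];q=T[:3,:3]@np.asarray(p,float)+T[:3,3];q=d["mtx"]@q;return q[:2]/q[2]
E
python3 - <<'E'
from h import *
d=np.load("top0.npz"); f=d["frame"]
T=d["camera_from_world"];print("cam",-T[:3,:3].T@T[:3,3])
g=f.min(2); m=((g>150)*255).astype(np.uint8)
sub=np.zeros_like(m);sub[205:285,325:412]=m[205:285,325:412]
cs,_=cv2.findContours(sub,cv2.RETR_EXTERNAL,cv2.CHAIN_APPROX_NONE)
c=max(cs,key=cv2.contourArea)
print(cv2.approxPolyDP(c,3,True).reshape(-1,2).tolist())
P=np.array([ray(d,p,0.086)[:2] for p in c.reshape(-1,2).astype(float)]).astype(np.float32)
r=cv2.minAreaRect(P);print(r,cv2.boxPoints(r))
cv2.imwrite("pics/m0.png",cv2.resize(sub[190:300,320:420],None,fx=5,fy=5,interpolation=0))
d=np.load("scene0.npz"); f=d["frame"]
E
```

```text
cam [0.43887581 0.0112866  1.03140789]
[[397, 214], [337, 220], [343, 275], [405, 266]]
((0.5354154109954834, -0.09083212912082672), (0.12150748074054718, 0.13910232484340668), 6.03333854675293) [[ 0.46768785 -0.02805187]
 [ 0.4823085  -0.16638368]
 [ 0.603143   -0.15361239]
 [ 0.5885223  -0.01528057]]
```

View pics/m0.png

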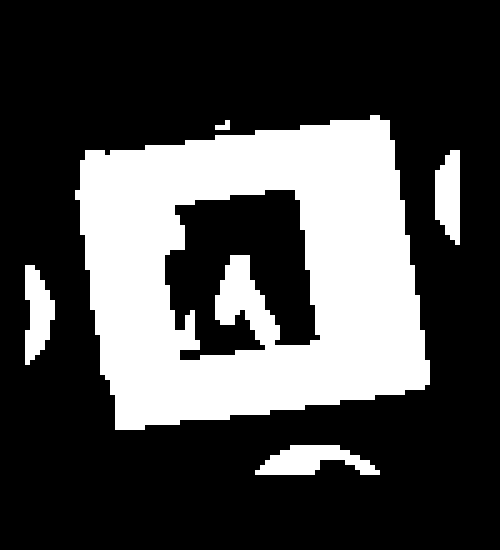

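```bash
cat >> h.py <<'E'
C=np.array([.5385,-.0941,0]);YAW=np.arctan2(-.9945,.105)
def setbox(c,yaw):
    global C,YAW; C=np.array(c);YAW=yaw
def w(p):
    c,s=np.cos(YAW),np.sin(YAW);return C+np.array([c*p[0]-s*p[1],s*p[0]+c*p[1],p[2]])
def b(P):
    c,s=np.cos(YAW),np.sin(YAW);q=np.asarray(P)-C;return np.array([c*q[0]+s*q[1],-s*q[0]+c*q[1],q[2]])
def flap(r,y,h,th,s=0):  # r from hinge, y, h above midplane; flap angle
    return w([-.056+s+r*np.cos(th)-h*np.sin(th),y,.089+r*np.sin(th)+h*np.cos(th)])
def draw(im,d,th,s=0,sc=1,off=(0,0)):
    def L(ps,col,cl=True):
        q=np.array([(proj(d,p)-off+.5)*sc for p in ps]);cv2.polylines(im,[(q*8).astype(np.int32)],cl,col,1,cv2.LINE_AA,3)
    L([w([a,c,.086]) for a,c in((-.066,-.058),(.066,-.058),(.066,.058),(-.066,.058))],(0,0,255))
    L([w([a,c,.0995]) for a,c in((.038,-.052),(.06,-.052),(.06,.052),(.038,.052))],(0,160,0))
    L([w([a,c,0]) for a,c in((-.066,-.058),(.066,-.058),(.066,.058),(-.066,.058))],(255,0,255))
    for e in(1,-1): L([w([a,e*c,.098]) for a,c in((-.067,.052),(-.031,.052),(-.031,.057),(-.067,.057))],(200,120,0))
    L([flap(r,y,0,th,s) for r,y in((0,-.048),(.09,-.048),(.09,.048),(0,.048))],(255,0,0))
    L([flap(r,y,.01,th,s) for r,y in((.06,-.04),(.066,-.04),(.066,.04),(.06,.04))],(0,200,255))
E
python3 - <<'E'
import h;from h import *
ds=np.load("scene0.npz")
for uv,yb in(((293,192),-.048),((316,218),.048)):
    p0=b(ray(ds,uv,.1));p1=b(ray(ds,uv,.3));t=(yb-p0[1])/(p1[1]-p0[1]);q=p0+t*(p1-p0);print(q,np.arctan2(q[2]-.089,q[0]+.056),np.hypot(q[2]-.089,q[0]+.056))
out=[]
for n,(u,v) in(("scene",(225,180)),("top",(325,200))):
    d=np.load(n+"0.npz");im=d["frame"][v:v+120,u:u+100,::-1]
    im=cv2.resize(im,None,fx=4,fy=4,interpolation=cv2.INTER_CUBIC);draw(im,d,1.6,0,4,(u,v));out.append(im)
cv2.imwrite("pics/ov0.png",np.hstack(out))
E
```

```text
[-0.06470932 -0.048       0.17729029] 1.669122373943501 0.0887188119646555
[-0.06899557  0.048       0.17925416] 1.7138020344314315 0.09118496651295568
```

View pics/ov0.png

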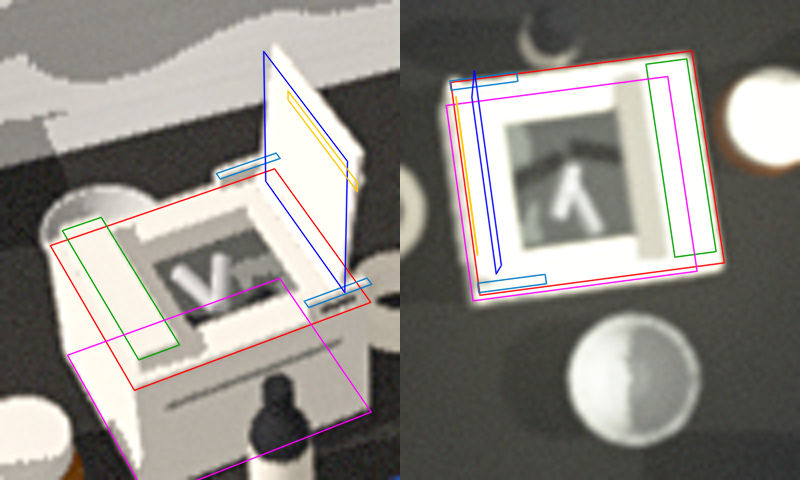

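Run:
```python
import h;from h import *
from workcell import env
s=env.get_state();p=s["tcp_pos"]
for x in(-.097,-.082,-.02): 
    t=w([x,0,.147]);print(t,(t-p)/.04)
print(np.degrees(YAW)+90)
```

```text
[0.52831528 0.00236384 0.147     ] [ 8.74581064 13.71352473 -2.56238244]
[ 0.52989024 -0.01255325  0.147     ] [ 8.78518455 13.34059753 -2.56238244]
[ 0.53640006 -0.07421055  0.147     ] [ 8.94793005 11.79916511 -2.56238244]
6.026999449723306
```

>>> move_arm([
  [[0.58,0.91,0],[0,0,0.65],-1],
  [[0.58,0.91,0],[0,0,0.65],-1],
  [[0.58,0.91,0],[0,0,0.65],-1],
  [[0.58,0.91,0],[0,0,0.65],-1],
  [[0.58,0.91,0],[0,0,0.65],-1],
], newtons=40)

```text
clock: 0.6
tcp_pos: [0.295, -0.3629, 0.2499]
orientation: [-0.0, 0.926, 0.377, 0.0]
wrist_force: [-0.1, 0.5, -0.1]
finger_gap: 0.0122
```

>>> move_arm([
  [[0.58,0.91,0],[0,0,0.65],-1],
  [[0.58,0.91,0],[0,0,0.65],-1],
  [[0.58,0.91,0],[0,0,0.65],-1],
  [[0.58,0.91,0],[0,0,0.65],-1],
  [[0.58,0.91,0],[0,0,0.65],-1],
])

```text
clock: 1.1
tcp_pos: [0.411, -0.1809, 0.2501]
orientation: [-0.0, 0.818, 0.576, -0.0]
wrist_force: [0.3, -0.7, -1.3]
finger_gap: 0.0001
```

>>> move_arm([
  [[0.58,0.91,0],[0,0,0.65],-1],
  [[0.58,0.91,0],[0,0,0.65],-1],
  [[0.58,0.91,0],[0,0,0.65],-1],
  [[0.58,0.91,0],[0,0,0.65],-1],
  [[0.58,0.91,0],[0,0,0.65],-1],
])

```text
clock: 1.6
tcp_pos: [0.527, 0.0012, 0.25]
orientation: [-0.0, 0.667, 0.745, -0.0]
wrist_force: [0.2, -0.6, 0.3]
finger_gap: 0.0001
```

```bash
cat > look.py <<'E'
import sys;from h import *
from workcell import env,eyes
from scipy.spatial.transform import Rotation as Ro
tag=sys.argv[1];th=float(sys.argv[2]);s=float(sys.argv[3]) if len(sys.argv)>3 else 0
S=env.get_state();print(S["clock"],S["tcp_pos"],b(S["tcp_pos"]),S["wrist_force"])
q=S["orientation"];T=np.eye(4);T[:3,:3]=Ro.from_quat([q[1],q[2],q[3],q[0]]).as_matrix();T[:3,3]=S["tcp_pos"]
d=dict(eyes.read_camera("wrist"));d["camera_from_world"]=np.linalg.inv(T@d["mount"])
im=d["frame"][:,:,::-1].copy();cv2.imwrite(f"pics/w{tag}.png",im);np.savez(f"w{tag}.npz",**d)
draw(im,d,th,s)
d=eyes.read_camera("scene");np.savez(f"s{tag}.npz",**d)
u,v=215,150;i2=cv2.resize(d["frame"][v:v+160,u:u+130,::-1],None,fx=3,fy=3,interpolation=cv2.INTER_CUBIC);draw(i2,d,th,s,3,(u,v))
im=cv2.resize(im,(400,300));out=np.zeros((480,790,3),np.uint8);out[:300,:400]=im;out[:,400:]=i2
cv2.imwrite(f"pics/l{tag}.png",out)
E
python3 look.py 1 1.69
```

```text
1.6 [0.52702979 0.00118604 0.24996333] [-0.09596369 -0.00140205  0.24996333] [ 0.18184794 -0.64836715  0.25493719]
```

View pics/l1.png

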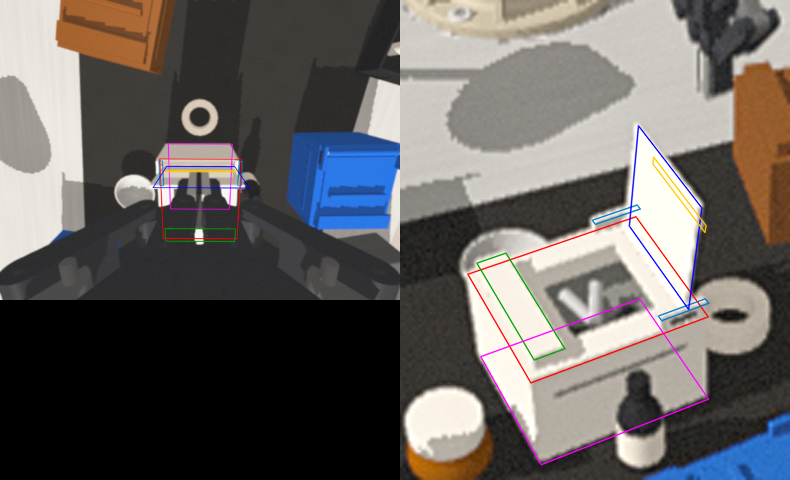

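Run:
```python
from h import *
d=np.load("w1.npz");u,v=210,200
im=cv2.resize(d["frame"][v:v+200,u:u+220,::-1],None,fx=3,fy=3,interpolation=cv2.INTER_CUBIC)
draw(im,d,1.69,0,3,(u,v));cv2.imwrite("pics/wc1.png",im)
```

```text
(no output)
```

View pics/wc1.png

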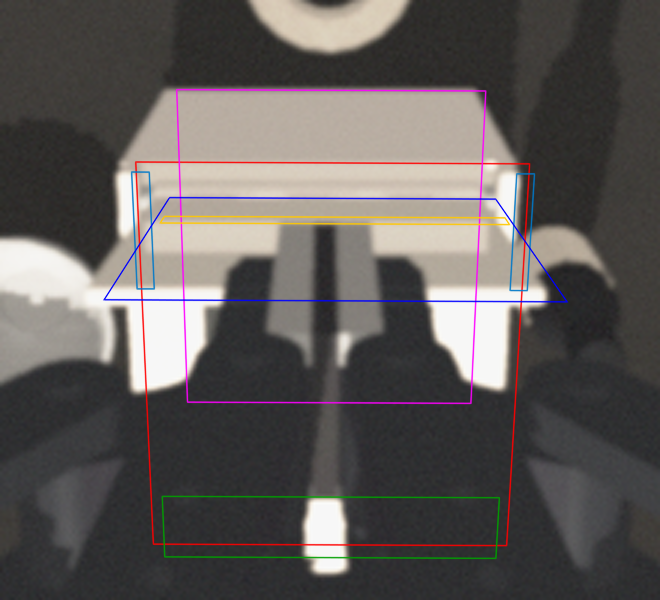

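```bash
sed -i 's/^C=np.array(.*);YAW/C=np.array([.5350,-.0945,0]);YAW/' h.py; grep ^C= h.py
```

```text
C=np.array([.5350,-.0945,0]);YAW=np.arctan2(-.9945,.105)
```

>>> move_arm([
  [[0,0,-0.52],[0,0,0],-1],
  [[0,0,-0.52],[0,0,0],-1],
  [[0,0,-0.52],[0,0,0],-1],
  [[0,0,-0.51],[0,0,0],-1],
  [[0,0,-0.5],[0,0,0],-1],
])

```text
clock: 2.2
tcp_pos: [0.5259, -0.001, 0.1463]
orientation: [-0.0, 0.669, 0.743, -0.0]
wrist_force: [0.2, -1.0, 0.2]
finger_gap: 0.0002
```

>>> move_arm([
  [[0.01,-0.1,0],[0,0,0],-1],
  [[0.01,-0.1,0],[0,0,0],-1],
  [[0.01,-0.1,0],[0,0,0],-1],
  [[0.01,-0.1,0],[0,0,0],-1],
  [[0.01,-0.1,0],[0,0,0],-1],
])

```text
clock: 2.7
tcp_pos: [0.5293, -0.0211, 0.1485]
orientation: [0.001, 0.669, 0.744, 0.001]
wrist_force: [0.6, 0.4, 0.5]
finger_gap: -0.0004
```

```bash
python3 look.py 2 1.55
```

```text
2.7 [ 0.52929703 -0.02114729  0.14853198] [-0.07354605  0.00203037  0.14853198] [0.60059411 0.39147917 0.51733298]
```

View pics/l2.png

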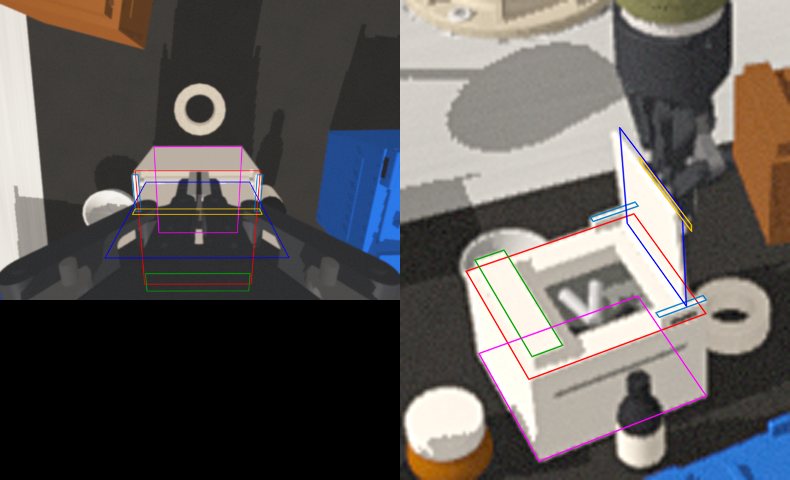

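>>> move_arm([
  [[0.01,-0.1,0],[0,0,0],-1],
  [[0.01,-0.1,0],[0,0,0],-1],
  [[0.01,-0.1,0],[0,0,0],-1],
  [[0.01,-0.1,0],[0,0,0],-1],
  [[0.01,-0.1,0],[0,0,0],-1],
])

```text
clock: 3.3
tcp_pos: [0.5304, -0.0408, 0.1473]
orientation: [-0.0, 0.669, 0.744, -0.0]
wrist_force: [-0.1, 1.2, -0.8]
finger_gap: -0.0001
```

>>> move_arm([
  [[0.01,-0.1,0],[0,0,0],-1],
  [[0.01,-0.1,0],[0,0,0],-1],
  [[0.01,-0.1,0],[0,0,0],-1],
  [[0.01,-0.05,0],[0,0,0],-1],
])

```text
clock: 3.7
tcp_pos: [0.532, -0.0549, 0.1474]
orientation: [-0.0, 0.669, 0.744, -0.0]
wrist_force: [0.7, 1.3, -1.6]
finger_gap: -0.0001
```

```bash
python3 look.py 3 0.85
```

```text
3.7 [ 0.53201793 -0.05492572  0.14735057] [-0.03966864  0.0011896   0.14735057] [ 0.66027952  1.27272744 -1.62017757]
```

View pics/l3.png

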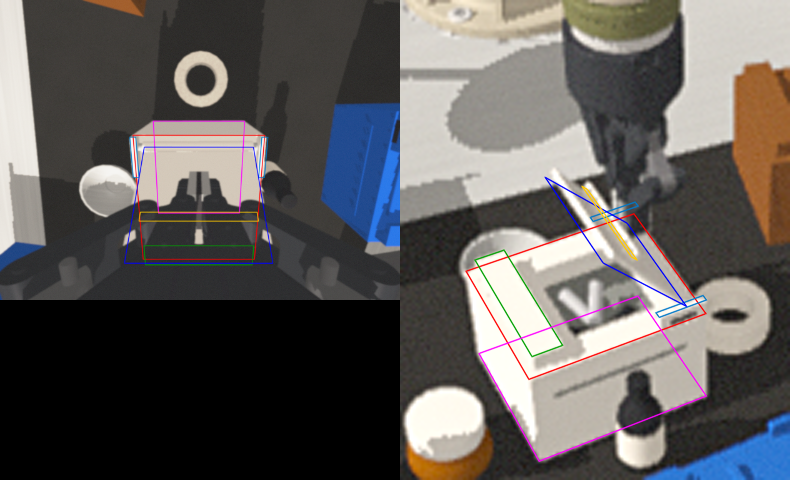

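>>> move_arm([
  [[0.01,-0.12,-0.08],[0,0,0],-1],
  [[0.01,-0.1,-0.06],[0,0,0],-1],
  [[0.01,-0.1,-0.07],[0,0,0],-1],
  [[0.01,-0.08,-0.08],[0,0,0],-1],
  [[0.01,-0.07,-0.09],[0,0,0],-1],
])

```text
clock: 4.3
tcp_pos: [0.5343, -0.0737, 0.1321]
orientation: [0.0, 0.669, 0.744, 0.0]
wrist_force: [-0.4, 2.0, 0.6]
finger_gap: 0.0004
```

>>> move_arm([
  [[0.01,-0.06,-0.12],[0,0,0],-1],
  [[0.01,-0.06,-0.12],[0,0,0],-1],
])

```text
clock: 4.5
tcp_pos: [0.5349, -0.0784, 0.1223]
orientation: [-0.0, 0.669, 0.744, -0.0]
wrist_force: [-0.5, 1.0, 0.6]
finger_gap: 0.0
```

```bash
python3 look.py 4 0.3
```

```text
4.5 [ 0.53490688 -0.07838906  0.1222895 ] [-0.01603166  0.001599    0.1222895 ] [-0.50793909  0.98756161  0.62754038]
```

View pics/l4.png

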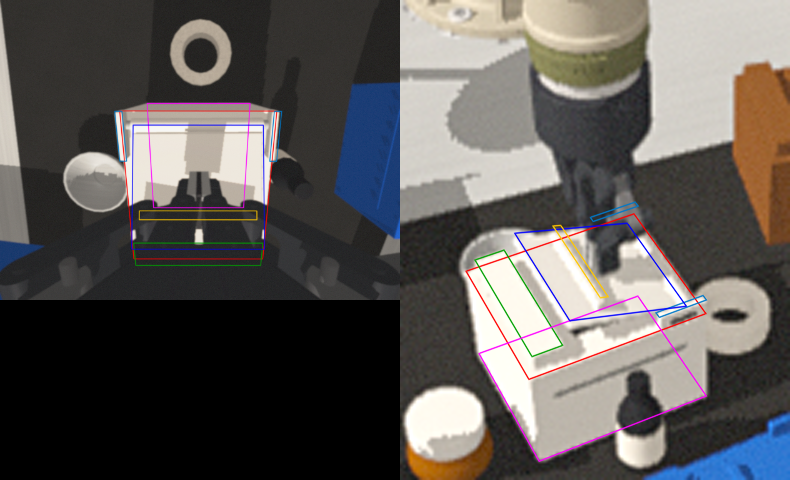

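>>> move_arm([
  [[0,-0.01,-0.09],[0,0,0],-1],
  [[0,0,-0.09],[0,0,0],-1],
  [[0,0,-0.08],[0,0,0],-1],
  [[0,0,-0.05],[0,0,0],-1],
])

```text
clock: 5.0
tcp_pos: [0.5353, -0.0788, 0.1102]
orientation: [0.0, 0.669, 0.744, 0.0]
wrist_force: [0.5, -0.7, 2.0]
finger_gap: -0.0001
```

>>> move_arm([
  [[0,0,-0.03],[0,0,0],-1],
  [[0,0,-0.02],[0,0,0],-1],
  [[0,0,0],[0,0,0],-1],
])

```text
clock: 5.3
tcp_pos: [0.5354, -0.0789, 0.1095]
orientation: [0.001, 0.669, 0.744, 0.0]
wrist_force: [-1.9, -1.6, 9.1]
finger_gap: -0.0001
```

```bash
python3 look.py 5 0.0
```

```text
5.3 [ 0.5354149  -0.07885176  0.10954577] [-0.01551818  0.00205563  0.10954577] [-1.91075126 -1.59023113  9.06195213]
```

View pics/l5.png

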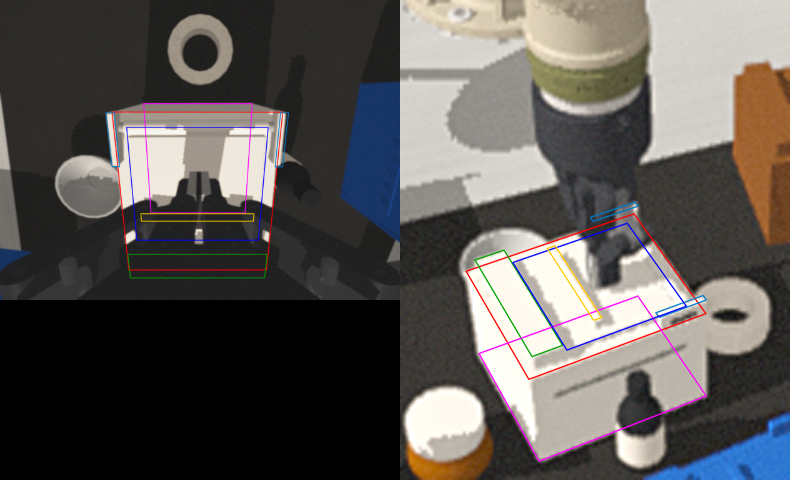

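>>> move_arm([
  [[0.01,-0.06,0],[0,0,0],-1],
  [[0.01,-0.06,0],[0,0,0],-1],
  [[0,-0.06,0],[0,0,0],-1],
  [[0.01,-0.06,0],[0,0,0],-1],
])

```text
clock: 5.8
tcp_pos: [0.5363, -0.087, 0.1094]
orientation: [-0.0, 0.668, 0.744, 0.001]
wrist_force: [-2.2, 4.2, 10.4]
finger_gap: -0.0002
```

>>> move_arm([
  [[0.01,-0.05,0],[0,0,0],-1],
  [[0,-0.05,0],[0,0,0],-1],
  [[0.01,-0.05,0],[0,0,0],-1],
])

```text
clock: 6.1
tcp_pos: [0.537, -0.093, 0.1094]
orientation: [-0.0, 0.668, 0.744, 0.001]
wrist_force: [-2.4, 3.6, 9.9]
finger_gap: -0.0001
```

>>> move_arm([
  [[0,-0.05,0],[0,0,0],-1],
  [[0.01,-0.05,0],[0,0,0],-1],
  [[0.01,-0.05,0],[0,0,0],-1],
])

```text
clock: 6.4
tcp_pos: [0.5378, -0.098, 0.1093]
orientation: [-0.001, 0.668, 0.744, 0.002]
wrist_force: [-1.5, 7.5, 9.9]
finger_gap: 0.0
```

```bash
python3 look.py 6 0.0 .0
```

```text
6.4 [ 0.53780661 -0.0980056   0.10933635] [0.00378091 0.00242301 0.10933635] [-1.54493512  7.5401696   9.93769069]
```

View pics/l6.png

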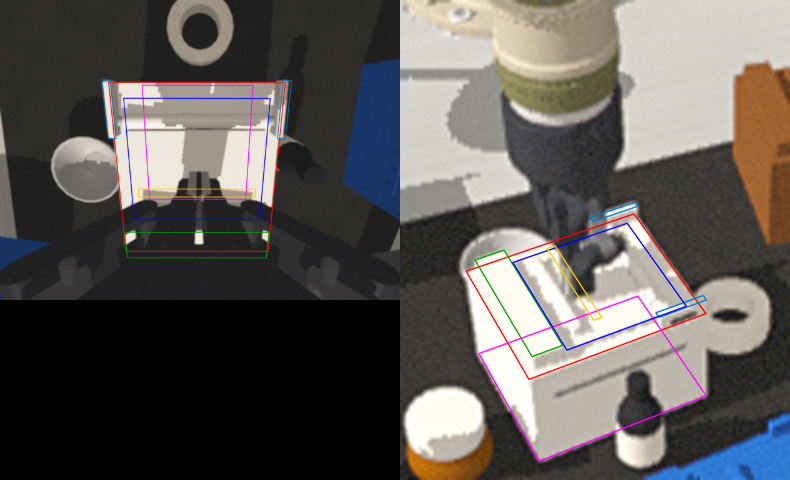

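>>> move_arm([
  [[0,-0.05,0],[0,0,0],-1],
  [[0.01,-0.04,0],[0,0,0],-1],
  [[0,-0.03,0],[0,0,0],-1],
])

```text
clock: 6.8
tcp_pos: [0.5383, -0.102, 0.1092]
orientation: [-0.002, 0.668, 0.744, 0.003]
wrist_force: [0.0, 12.4, 9.9]
finger_gap: 0.0001
```

>>> move_arm([
  [[0,-0.02,0],[0,0,0],-1],
  [[0,-0.02,0],[0,0,0],-1],
  [[0,0,0],[0,0,0],-1],
])

```text
clock: 7.1
tcp_pos: [0.5382, -0.1021, 0.1091]
orientation: [-0.002, 0.667, 0.745, 0.004]
wrist_force: [-0.2, 14.1, 10.3]
finger_gap: 0.0001
```

>>> move_arm([
  [[0,-0.03,0],[0,0,0],-1],
  [[0,0,0],[0,0,0],-1],
  [[0,0,0],[0,0,0],-1],
])

```text
clock: 7.4
tcp_pos: [0.5381, -0.1023, 0.109]
orientation: [-0.003, 0.667, 0.745, 0.005]
wrist_force: [1.3, 17.6, 9.9]
finger_gap: 0.0
```

```bash
python3 look.py 7 0.0 .015
```

```text
7.4 [ 0.53812969 -0.10227994  0.10900516] [0.00806555 0.00229552 0.10900516] [ 1.34697297 17.57422119  9.93312598]
```

View pics/l7.png

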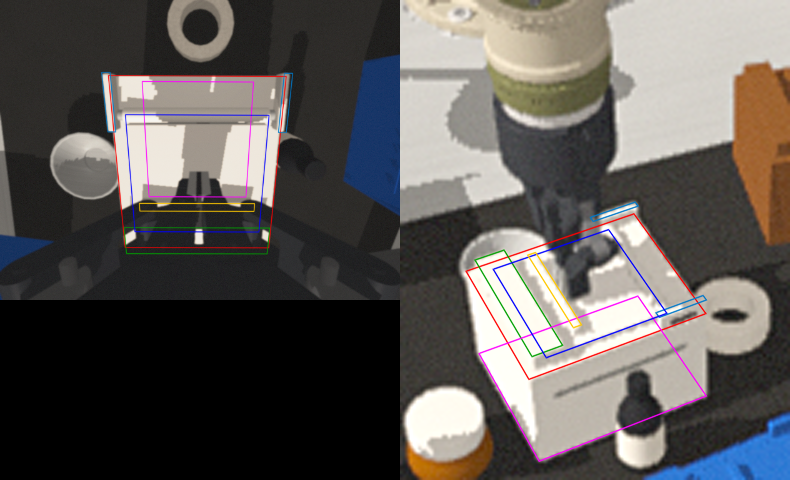

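>>> move_arm([
  [[0,0.06,0.03],[0,0,0],-1],
  [[0,0.02,0.04],[0,0,0],-1],
  [[0,0,0.05],[0,0,0],-1],
  [[0,0,0.1],[0,0,0],-1],
  [[0,0,0.15],[0,0,0],-1],
])

```text
clock: 8.0
tcp_pos: [0.5368, -0.103, 0.1219]
orientation: [-0.002, 0.668, 0.744, -0.0]
wrist_force: [-0.3, -0.1, 0.3]
finger_gap: 0.0003
```

>>> move_arm([
  [[0,0.1,0.6],[0,0,0],-1],
  [[0,0.5,0.8],[0,0,0],-1],
  [[0,0.9,0.7],[0,0,0],-1],
  [[0,0.9,0.5],[0,0,0],-1],
  [[0,0.9,0],[0,0,0],-1],
])

```text
clock: 8.5
tcp_pos: [0.5399, 0.0283, 0.2307]
orientation: [0.003, 0.669, 0.743, 0.002]
wrist_force: [-0.0, -0.1, -0.3]
finger_gap: -0.0001
```

```bash
python3 look.py 8 0.0 .015
python3 - <<'E'
from h import *
out=[]
from workcell import eyes
for n,(u,v) in(("scene",(225,180)),("top",(325,200))):
    d=eyes.read_camera(n);i=cv2.resize(d["frame"][v:v+120,u:u+100,::-1],None,fx=4,fy=4,interpolation=cv2.INTER_CUBIC);out.append(i)
cv2.imwrite("pics/f8.png",np.hstack(out))
E
```

```text
8.5 [0.53989755 0.0282899  0.23071481] [-0.12159696  0.01776306  0.23071481] [-0.00120521 -0.05515794 -0.28261749]
```

View pics/l8.png

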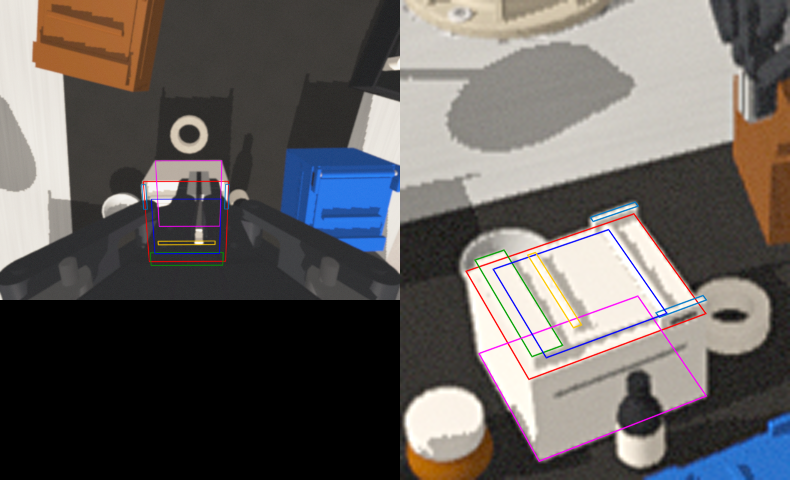

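View pics/f8.png

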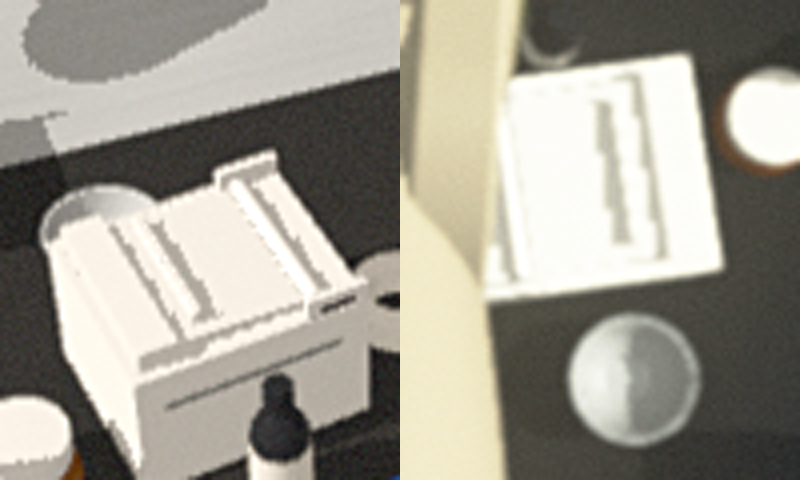

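```bash
python3 -c "
from workcell import env,job
print(env.get_state()['clock']);print(job.hand_in())"
```

```text
8.7
the job is handed in; nothing more can be done
None
```

I closed the white sharps box and handed the job in at 8.7 s of the 38 s allowed. With the fingers shut, I folded the flap over from about 1.69 rad. I pressed it flat with about 10 N, then pushed its rib towards the lip until it stopped.

- **Slide:** At the stop, the fingertip stood still while the push rose to about 17.6 N. Its position matched a slide of about 15 mm. The box's position was measured from the camera images and is good to a few millimetres.
- **After letting go:** The pictures showed the flap lying flat, with its edge under the lip and no spring-back. The wrist force was about zero, and the arm was clear of everything.
- **Bystanders:** The ink bottle, jar, dish and tape roll looked to be standing where they were. I did not check the pen rest, pump bottle and pigment bottle in the last pictures.
- **A disagreement:** My first box position, from the top camera, was about 3.5 mm off along the hinge compared with the wrist camera. I corrected it before touching the flap. No check failed.

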